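# Shim the bonding press and hold the tile flush

## Robot

A 7-joint arm with a two-finger parallel gripper is mounted at the origin on a cart in front of the work surface, level with it; the furniture and walls round the work are solid. World frame = base frame: x ahead of the robot, y to its left, z up, the work surface at z = 0. Lengths are in m, angles in degrees, forces in N, time in s.
With the tool pointing down it reaches from about 0.425 to 0.875 m from the base axis. Payload 4.7 kg.
Tool frame: the origin (TCP) lies midway between the tips of the shut fingers; the grasp point (between the pads) lies 19 mm behind it; z points along the fingers, y is the line along which they close (so a half turn about z gives the same grasp; the last joint's range is limited). The gripper opens to 87 mm and grips with 3 to 60 N. Pads are 19 mm wide; open, the fingers measure 117 mm over their backs; the gripper's body (75 mm by 190 mm) begins 51 mm behind the grasp point.
Start: joints at [-75.396, 18.392, -4.016, 83.108, 1.295, 78.541, -3.26], TCP at [0.155, 0.631, 0.223] pointing down, gripper open.
Joint ranges: [-163.93, 163.93], [-17.29, 119.83], [-79.2, 71.16], [3.27, 140.29], [-89.18, 269.18], [5.43, 117.66], [-154.24, 154.24]. Speed limits (degrees/s): [147.25, 147.25, 180, 180, 180, 180, 180].

## Interface

Orientations are given as [roll, pitch, yaw] about the fixed x, y, z axes, in that order (R = Rz(yaw) Ry(pitch) Rx(roll)).
In Python, from cell import env gives the robot as it stands.
- The arm moves only by the tool step_arm, never from a script. Its argument "moves" is a list of rows, each an object with "dp": the shift along the tool's x, y, z in mm, a list of three; "dr": the turn, a rotation vector about the tool's x, y, z in rad, a list of three; "fingers": the closure, from 0 (fully open) to 1 (shut). In form: [{"dp": [dx, dy, dz], "dr": [ax, ay, az], "fingers": fingers}, ...]. A call has exactly 5 rows; each row shifts and turns the commanded pose from where the row before left it, along the tool's axes as they then stand; what a row does not reach is not made up. A row lasts 1/8 s, in which the tool goes at most 62.5 mm and 10.7 degrees, less where a joint would pass 70% of its speed; a pose out of reach is approached as far as the arm can. A call with a gripper value outside its range is refused whole. The fingers move at their own pace and stop on an object; "squeeze" is the grip in N (left out, the last holds). Time passes only in rows, so rows that do not move let the fingers close, or fill a call up. It gives the time, the measured TCP pose, the force, the opening and the grip force at its end, in the units of the state.
- env.get_obs(): the state, without advancing time (a new reading comes with each control period).
- env.read_camera(name): name is "scene" or "top"; returns the picture (480x640x3 uint8, red, green, blue); there is no depth.
- env.camera_model(name): a dict with "fx", "fy", "cx", "cy" (pixels), "R" (3x3) and "t" (3): a world point X has camera coordinates R X + t. Camera axes: x right, y down, z forward; pixel columns grow to the right and rows downward; lengths in m; the calibration is good to about 2 mm. A picture is of the moment at which its call begins. camera_model takes no time and is no camera call.
- env.sign_off(): hands the job in; it is judged then, once.
The state is a dict: "time_s": time; "qpos": joint angles; "joint_velocities": joint speeds; "effort": joint torques, N m; "tool_pos": TCP position; "tool_rot": TCP orientation; "force": force on the tool from outside, world axes, zero at the start; "wrist_torque": the same for the moment, N m; "grip_width": finger opening in m; "grasp_force": force on a finger pad.
Only numpy, scipy, OpenCV 4.12 (cv2) and the standard library are available. Lean on these libraries where they do the work, as an engineer would, in place of code of your own. Each camera call takes 0.05 s, during which the arm holds its last target. There are 200 camera calls.

## Task

Two small sprung bonding presses stand on the bench: slide the flat spacer bar, by its upright grip, fully home into the gap under the platen of the one press whose gap is tall enough to take it, and lay the ceramic tile flat and square in the middle of that platen, inside the corner marks. Then press the tile down against the springs with the fingertips until the platen bears firmly on the spacer and the tile's top is flush with the side rails. Finish while still holding it pressed down, and leave the beaker, the vial and the small packet where they are.

Things in the scene. Friction and masses are not known exactly. Their poses are not given: they have to be found in the camera images.
- press_a: Fixed press with the TALL gap. Origin: underside of its base, below the platen's centre; x to its back, y across, z up. Base plate x -65..+45, y -66..+66, 12 mm thick. Side rails 66 mm long, inner faces y = +-56, tops z = 40 mm. Steel platen 66 x 100 x 8 mm (x, y, z) moves only up and down; at rest its underside is at z = 28 mm: a 16 mm gap over the base, open to the front (-x).
- press_a_stop (a point): Foot of press_a's back stop inside the gap, at x = 8, y = 0, z = 12 mm in the press (axes as the press). The spacer is home with the end of its bar here: its origin then at x = -31, y = 0, z = 12 mm in the press, same yaw, its grip out in front. Guide posts of radius 5 mm at x = +-23, y = +-30 mm of the press leave 50 mm between them.
- press_a_bed (a point): Centre of the top face of press_a's platen, axes as the press; at rest 36 mm above the press's underside, 30 mm when the platen bears on the spacer. Four engraved corner marks, 63 x 53 mm apart (x, y), surround the tile's place.
- press_a_platen (a joint): How far press_a's platen is pressed down, m: 0 at rest, 0.006 when it bears on the spacer (tile top then flush with the rails), at most 0.014 without spacer. Springs push up with about 4 N net at rest, 0.6 N more per mm (about 7 N at 0.006 under the tile); a push of 10 to 20 N seats it firmly on the spacer.
- press_b: The other bonding press, the same in every way except that its platen stands 10 mm lower: the gap is only 6 mm tall and the spacer does not go in (platen's top 26 mm above the underside of the press).
- spacer: Loose spacer, 0.08 to 0.15 kg: flat aluminium bar 78 x 36 x 10 mm (x, y, z) with an upright dark steel grip block 16 x 22 mm (x, y) at its tail, centred at x = -31 mm, top at z = 47 mm. Origin: centre of the bar's underside; x points along the bar away from the grip. Centre of mass near x = -18 mm.
- tile: Loose white ceramic tile 60 x 50 x 10 mm (x by y by z), 0.06 to 0.13 kg. Origin: centre of its underside. It lies on the platen with its 60 mm length along the press's x (either way round).
- beaker: Bystander: glass beaker, 52 mm across, 68 mm tall; origin at its underside. Leave it.
- vial: Bystander: small brown vial with cap, 12 mm across, 36 mm tall; origin at its underside. Leave it.
- ferrule_packet: Bystander: flat small box 50 x 70 x 14 mm; origin at its underside. Leave it.

How it is judged (in metres and radians):
At the end, for the whole second after the job is handed in: Spacer home in press_a's gap (within 8 mm of the stop, 12 mm sideways); tile flat on that platen, within 10 mm of centre and 0.15 rad of square, at rest; fingers press it with over 4 N, platen bearing on the spacer, tile top within about 1.5 mm of flush with the rails; fingers off the spacer (x of spacer in the frame of press_a between -0.039 and -0.027 m and z of spacer in the frame of press_a between 0.009 and 0.015 m and y of spacer in the frame of press_a between -0.012 and 0.012 m and horizontal distance between tile and press_a_bed below 0.01 m and angle between the x axis of tile and the x axis of press_a, either way round below 0.15 rad and angle between tile's own z axis and vertical below 0.05 rad and z of tile in the frame of press_a_bed between -0.002 and 0.002 m and value of joint press_a_platen between 0.0045 and 0.0075 m and contact force between press_a and spacer above 1.5 N and contact force between the fingers and tile above 4 N and contact force between the fingers and spacer below 0.5 N and linear speed of tile below 0.02 m/s); the arm keeps its last pose, push and grip.
It fails at once if the beaker was disturbed (moved over 2 cm) (distance of beaker from where it was at the start of the episode above 0.02 m).
It fails at once if the vial was disturbed (moved over 2 cm) (distance of vial from where it was at the start of the episode above 0.02 m).
It fails at once if the packet was disturbed (moved over 2 cm) (distance of ferrule_packet from where it was at the start of the episode above 0.02 m).
It also fails if it takes over 72 s, if anything falls off the work surface, if the arm or the gripper's body presses on something with over 40 N, if the wrist force passes 120 N, or if a joint passes its speed limit or range.

## Working session

There is one attempt and no reset: what is moved stays moved. The work goes in short steps, Python scripts to look and compute and a tool call to move; the robot and the scene stay as the last step left them, time stands still between calls to the robot, and variables do not carry over. Pictures are saved under pics/ and viewed, at most 10 in all, crops included, and the job is handed in when it is done.

Besides the shell and the picture viewer there is one more tool, called after "Request:" as name(argument=value, ...), one argument or row to a line, values as JSON. step_arm: Moves the arm, as the interface text tells. Its arguments: {"type":"object","properties":{"moves":{"type":"array","items":{"type":"object","properties":{"dp":{"type":"array","items":{"type":"number"}},"dr":{"type":"array","items":{"type":"number"}},"fingers":{"type":"number"}}}},"squeeze":{"type":"number"}},"required":["moves"]}

```bash
mkdir -p pics; ls; python3 - <<'E'
from cell import env
import cv2,numpy as np
o=env.get_obs();print(o)
for n in("scene","top"):
    im=env.read_camera(n);cv2.imwrite(f"pics/{n}0.png",im[:,:,::-1])
    m=env.camera_model(n);R=np.array(m["R"]);print(n,m,-R.T@np.array(m["t"]))
E
```

```text
pics
{'time_s': 0.0, 'qpos': array([-75.39359982,  18.43853226,  -4.01575903,  83.17646231,
         1.29595442,  78.54271469,  -3.26168923]), 'joint_velocities': array([-0.0662084 , -0.04867225, -0.17616276, -0.05205089,  0.0008539 ,
        0.081734  ,  0.01186636]), 'effort': array([ 9.76675947e-04, -4.91312420e+01, -4.03412059e-01, -3.12520838e+01,
       -6.37270161e-02,  4.39820113e-02,  1.73934013e-04]), 'tool_pos': array([0.15494654, 0.6306654 , 0.22145389]), 'tool_rot': array([-1.79887594e+02,  6.82686904e-03,  1.66202108e+02]), 'force': array([-0.41009101,  0.01503808, -1.00020109]), 'wrist_torque': array([5.24525627e-03, 5.30595437e-05, 3.60625305e-02]), 'grasp_force': 0.0, 'grip_width': 0.08709711360642097}
scene {'fx': 601.7480302852106, 'fy': 601.7480302852106, 'cx': 317.6970085101284, 'cy': 238.19879830030771, 'R': array([[ 0.87343928, -0.48688058, -0.00715017],
       [-0.35342221, -0.62378387, -0.69712727],
       [ 0.33495757,  0.61142537, -0.71691175]]), 't': array([-0.35817007,  0.27705696,  1.09040989])} [ 0.04551685 -0.66826666  0.97231064]
top {'fx': 486.56784014347033, 'fy': 486.56784014347033, 'cx': 317.97925374074345, 'cy': 243.84820939814074, 'R': array([[-0.02163622, -0.99961592, -0.01731703],
       [-0.98361341,  0.02438445, -0.17863388],
       [ 0.17898753,  0.0131683 , -0.98376321]]), 't': array([0.1428325 , 0.49426569, 0.93104372])} [0.32261149 0.11846498 1.00669259]
```

View pics/scene0.png

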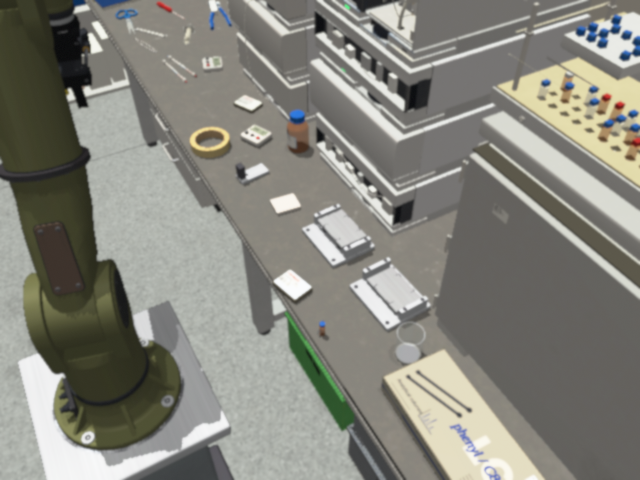

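View pics/top0.png

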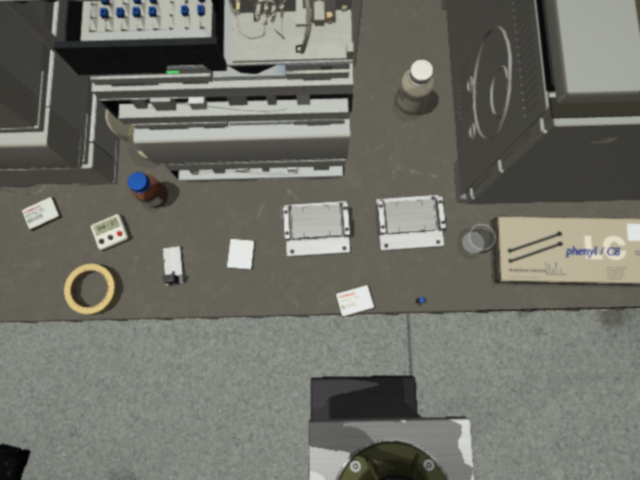

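Top view: spacer at (173,265) with its dark grip nearer the robot, tile at (240,254), presses at (318,229) and (411,222), packet at (355,300), vial at (421,300), beaker at (478,238). In the scene view the spacer is at (252,173), the tile at (286,204) and the presses at (338,235) and (390,293). I'll crop in for detail.

```bash
python3 - <<'E'
import cv2,numpy as np
t=cv2.imread("pics/top0.png");s=cv2.imread("pics/scene0.png")
a=cv2.resize(t[185:315,150:460],(800,335),interpolation=cv2.INTER_CUBIC)
b=cv2.resize(s[195:335,290:440],(281,262),interpolation=cv2.INTER_CUBIC)
b=cv2.resize(s[195:335,295:435],(390,265),interpolation=cv2.INTER_CUBIC)
c=cv2.resize(s[150:220,225:310],(400,265),interpolation=cv2.INTER_CUBIC)
out=np.zeros((600,800,3),np.uint8);out[:335]=a;out[335:,:390]=b;out[335:,400:]=c
cv2.imwrite("pics/crop0.png",out)
E
```

```text
(no output)
```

View pics/crop0.png

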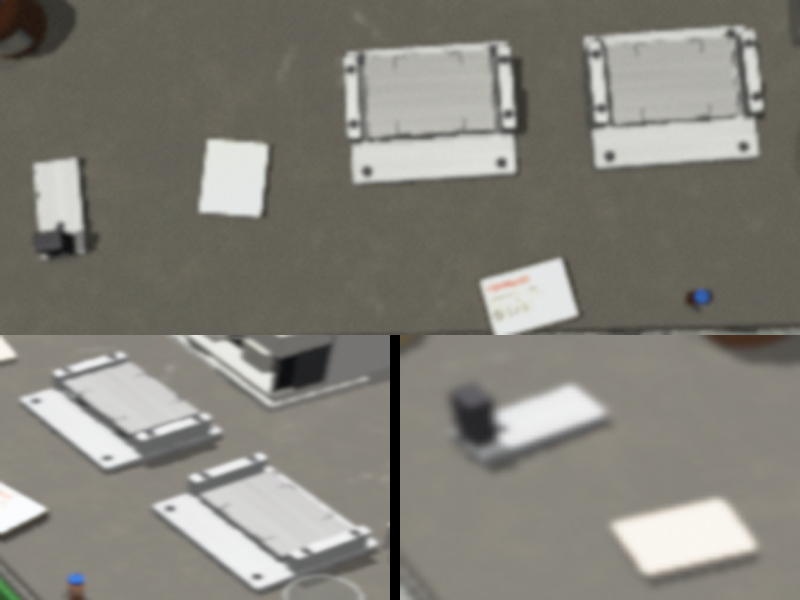

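```bash
python3 - <<'E'
import cv2,numpy as np
t=cv2.imread("pics/top0.png");s=cv2.imread("pics/scene0.png")
def c(im,x,y):
    return cv2.resize(im[y:y+60,x:x+80],(400,300),interpolation=cv2.INTER_CUBIC)
out=np.vstack([np.hstack([c(t,278,197),c(t,371,190)]),np.hstack([c(s,298,204),c(s,348,260)])])
out=cv2.convertScaleAbs(out,alpha=1.3,beta=-60)
cv2.imwrite("pics/crop1.png",out)
E
cat >h.py <<'E'
from cell import env
import numpy as np,cv2
M={n:env.camera_model(n) for n in("scene","top")}
def ray(n,u,v,z):
    m=M[n];R=np.array(m["R"]);C=-R.T@np.array(m["t"])
    d=R.T@np.array([(u-m["cx"])/m["fx"],(v-m["cy"])/m["fy"],1]);return C+d*(z-C[2])/d[2]
def proj(n,X):
    m=M[n];c=np.array(m["R"])@np.array(X)+m["t"];return np.array([m["fx"]*c[0]/c[2]+m["cx"],m["fy"]*c[1]/c[2]+m["cy"]])
E
python3 - <<'E'
from h import *
t=cv2.imread("pics/top0.png");s=cv2.imread("pics/scene0.png")
# tile, bar blobs
for n,im,boxes in(("top",t,[("tile",222,232,262,275,.01),("spacer",158,240,190,290,.01)]),("scene",s,[("tile",266,190,304,218,.01),("spacer",232,158,275,185,.01)])):
    for name,x0,y0,x1,y1,z in boxes:
        g=cv2.cvtColor(im[y0:y1,x0:x1],cv2.COLOR_BGR2GRAY)
        th,b=cv2.threshold(g,0,255,cv2.THRESH_OTSU)
        c=max(cv2.findContours(b,0,1)[0],key=cv2.contourArea)[:,0]+[x0,y0]
        P=np.array([ray(n,*p,z)[:2] for p in c],np.float32)*1000
        print(n,name,th,cv2.minAreaRect(P))
g=cv2.cvtColor(t,cv2.COLOR_BGR2GRAY)
b=(cv2.cvtColor(t[240:290,158:190],cv2.COLOR_BGR2GRAY)<50);print("dark",[ (x+158,y+240) for y,x in np.argwhere(b)][::3])
E
```

```text
top tile 160.0 ((487.4310607910156, 294.14154052734375), (50.44947814941406, 60.54753494262695), 83.74774169921875)
top spacer 149.0 ((475.5054016113281, 436.2234191894531), (59.86111831665039, 36.30241394042969), 6.366283416748047)
scene tile 186.0 ((485.02801513671875, 293.9554443359375), (52.094730377197266, 61.68580627441406), 84.01136779785156)
scene spacer 172.0 ((471.98016357421875, 436.86083984375), (62.78785705566406, 39.44456100463867), 5.499937057495117)
dark [(np.int64(174), np.int64(276)), (np.int64(174), np.int64(277)), (np.int64(177), np.int64(277)), (np.int64(176), np.int64(278)), (np.int64(175), np.int64(279)), (np.int64(174), np.int64(280)), (np.int64(177), np.int64(280)), (np.int64(174), np.int64(281)), (np.int64(177), np.int64(281)), (np.int64(170), np.int64(282)), (np.int64(173), np.int64(282)), (np.int64(176), np.int64(282)), (np.int64(169), np.int64(283)), (np.int64(172), np.int64(283)), (np.int64(177), np.int64(283))]
```

View pics/crop1.png

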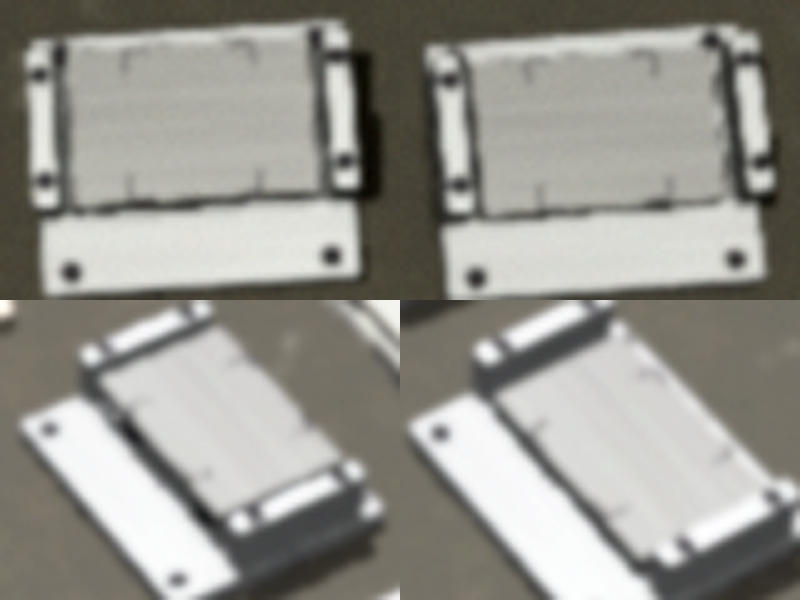

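Left column is the press at larger y: its platen is nearly level with the rails and has a dark open gap in front (scene crop around (125,430)). The right press's platen sits deep, so press_a is the left one. I'll fit its pose from the base corners, rail corners and marks.

```bash
python3 - <<'E'
from h import *
from scipy.optimize import least_squares as ls
L=[(-65,66,12,44,294),(-65,-66,12,360,276),(-33,66,40,33,210),(33,66,40,27,42),(-33,-66,40,362,190),(33,-66,40,350,36),
(31.5,26.5,36,124,52),(31.5,-26.5,36,253,43),(-31.5,26.5,36,131,202),(-31.5,-26.5,36,261,196)]
S=[(-65,66,12,20,125),(31.5,-26.5,36,310,432-300),(31.5,26.5,36,241,362-300),(-31.5,26.5,36,124,405-300),(-31.5,-26.5,36,197,476-300),(-33,66,40,80,350-300)]
def res(p,pts,n,ox,oy,hz=0):
    a=p[2];r=[]
    for x,y,z,u,v in pts:
        X=[p[0]+(x*np.cos(a)-y*np.sin(a))/1e3,p[1]+(x*np.sin(a)+y*np.cos(a))/1e3,z/1e3]
        r+=list(proj(n,X)-[ox+u/5,oy+v/5])
    return np.array(r)
for pts,n,o in((L,"top",(278,197)),(S,"scene",(298,204))):
    f=ls(res,[.56,.12,0],args=(pts,n,*o));print(n,f.x,np.degrees(f.x[2]));print(f.fun.reshape(-1,2).round(1).tolist())
both=ls(lambda p:np.r_[res(p,L,"top",278,197),res(p,S,"scene",298,204)],[.56,.12,0]);print(both.x,np.degrees(both.x[2]))
# platen height check by triangulating marks, both presses
def tri(u1,u2):
    A=[];b=[]
    for n,u in(("top",u1),("scene",u2)):
        m=M[n];R=np.array(m["R"]);t=np.array(m["t"])
        for k,(f,c) in enumerate(((m["fx"],m["cx"]),(m["fy"],m["cy"]))):
            w=(u[k]-c)/f;A.append(w*R[2]-R[k]);b.append(t[k]-w*t[2])
    return np.linalg.lstsq(np.array(A),np.array(b),rcond=None)[0]
for t,s,ox,oy,sx,sy in(((124,52),(241,62),278,197,298,204),((253,43),(310,132),278,197,298,204),((528,62),(640,72),291,190,268,260),((655,52),(735,152),291,190,268,260)):
    print(tri((ox+t[0]/5,oy+t[1]/5),(sx+s[0]/5,sy+s[1]/5)).round(4))
# grip top centre: from both
sc=cv2.imread("pics/scene0.png");g=cv2.cvtColor(sc,cv2.COLOR_BGR2GRAY)[158:190,230:250];b=np.argwhere(g<60);print(b.min(0)+[158,230],b.max(0)+[158,230])
E
```

```text
top [0.54617734 0.13334245 0.02540769] 1.4557533523602757
[[-0.4, 0.3], [0.1, 0.7], [0.1, -0.7], [0.2, 1.4], [-0.6, 0.1], [-0.0, -0.7], [0.2, -0.4], [0.1, 0.1], [0.1, -0.4], [0.1, -0.5]]
scene [0.54520889 0.1323918  0.04311025] 2.470035547024855
[[-0.4, -0.5], [0.4, -0.9], [0.9, -1.0], [0.6, 0.8], [-1.0, 1.2], [-0.5, 0.3]]
[0.54586105 0.13318122 0.0298116 ] 1.7080789950672361
[0.5758 0.1617 0.0321]
[0.5786 0.1082 0.0324]
[ 0.5814 -0.0324  0.0255]
[ 0.5874 -0.0863  0.0255]
[169 237] [177 244]
```

```bash
cat >>h.py <<'E'
def to(x,y,z,yaw):
    o=env.get_obs();p=np.array(o["tool_pos"]);cy=o["tool_rot"][2];d=(yaw-cy+180)%360-180
    a=np.radians(yaw);D=(np.array([x,y,z])-p)*1e3
    dp=[np.cos(a)*D[0]+np.sin(a)*D[1],np.sin(a)*D[0]-np.cos(a)*D[1],-D[2]]
    print("t",o["time_s"],"pos",p.round(4),np.round(o["tool_rot"],2),"F",o["force"].round(1),"| drz rad",round(-np.radians(d),4),"then dp mm",np.round(dp,1))
E
python3 - <<'E'
from h import *
a=np.radians(6)
for z in(.0,.047):
    print(proj("top",[.4347,.4322,z]),proj("scene",[.4347,.4322,z]))
print(ray("top",260,178,0),ray("top",145,190,.1))
to(.4347,.4322,.12,186)
E
```

```text
[174.76921442 280.88625141] [241.92437211 179.56913635]
[167.52190218 278.43598875] [240.04559853 164.77840303]
[0.65345002 0.25407025 0.        ] [0.60236639 0.46477254 0.1       ]
t 0.1 pos [0.155  0.6307 0.2216] [-1.799e+02  1.000e-02  1.662e+02] F [-0.4  0.3 -0.2] | drz rad -0.3455 then dp mm [-257.5 -226.7  101.6]
```

Request:
step_arm(
  moves=[
    {"dp": [0, 0, 0], "dr": [0, 0, -0.173], "fingers": 0},
    {"dp": [0, 0, 0], "dr": [0, 0, -0.172], "fingers": 0},
    {"dp": [-35, -30, 5], "dr": [0, 0, 0], "fingers": 0},
    {"dp": [-35, -30, 5], "dr": [0, 0, 0], "fingers": 0},
    {"dp": [-35, -30, 5], "dr": [0, 0, 0], "fingers": 0},
  ],
)

```text
time_s: 0.72
tool_pos: [0.2698, 0.5515, 0.2069]
tool_rot: [-180.0, -0.0, -174.0]
force: [-0.4, 0.3, -0.1]
grip_width: 0.0867
grasp_force: 0.0
```

Request:
step_arm(
  moves=[
    {"dp": [-35, -30, 10], "dr": [0, 0, 0], "fingers": 0},
    {"dp": [-35, -30, 10], "dr": [0, 0, 0], "fingers": 0},
    {"dp": [-35, -30, 10], "dr": [0, 0, 0], "fingers": 0},
    {"dp": [-30, -30, 10], "dr": [0, 0, 0], "fingers": 0},
    {"dp": [0, 0, 0], "dr": [0, 0, 0], "fingers": 0},
  ],
)

```text
time_s: 1.35
tool_pos: [0.4192, 0.4427, 0.1661]
tool_rot: [-179.8, -0.0, -174.5]
force: [0.3, -0.1, 0.3]
grip_width: 0.0867
grasp_force: 0.0
```

```bash
python3 - <<'E'
from h import *
to(.4347,.4322,.12,186)
im=env.read_camera("scene")[:,:,::-1];im2=env.read_camera("top")[:,:,::-1]
out=np.hstack([cv2.resize(im[110:230,180:340],(400,300)),cv2.resize(im2[200:320,110:270],(400,300))])
cv2.imwrite("pics/a1.png",out)
E
```

```text
t 1.35 pos [0.4192 0.4427 0.1661] [-1.7978e+02 -1.0000e-02 -1.7447e+02] F [ 0.3 -0.1  0.3] | drz rad -0.0083 then dp mm [-14.3 -12.1  46.1]
```

View pics/a1.png

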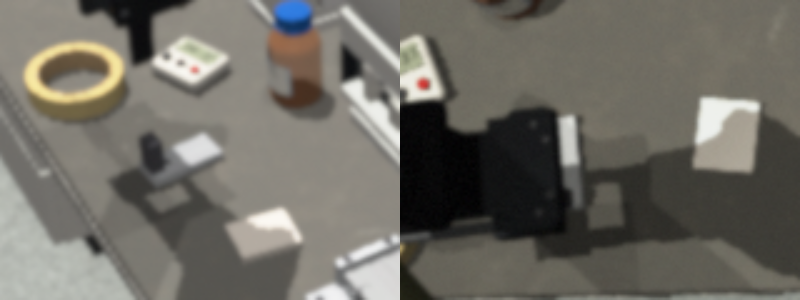

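The picture shows the spacer undisturbed at crop (180,155), with the gripper above and left of it. I'll descend over the grip.

Request:
step_arm(
  moves=[
    {"dp": [-7, -6, 20], "dr": [0, 0, -0.008], "fingers": 0},
    {"dp": [-7, -6, 20], "dr": [0, 0, 0], "fingers": 0},
    {"dp": [0, 0, 35], "dr": [0, 0, 0], "fingers": 0},
    {"dp": [0, 0, 35], "dr": [0, 0, 0], "fingers": 0},
    {"dp": [0, 0, 20], "dr": [0, 0, 0], "fingers": 0},
  ],
)

```text
time_s: 2.08
tool_pos: [0.4295, 0.4354, 0.0341]
tool_rot: [-179.8, -0.2, -173.5]
force: [0.6, -0.2, 0.4]
grip_width: 0.0868
grasp_force: 0.0
```

```bash
python3 -c "
from h import *
to(.4347,.4322,.016,186)"
```

```text
t 2.075 pos [0.4295 0.4354 0.0341] [-179.82   -0.18 -173.55] F [ 0.6 -0.2  0.4] | drz rad 0.0079 then dp mm [-4.9 -3.7 18.1]
```

Request:
step_arm(
  moves=[
    {"dp": [-4, -3, 0], "dr": [0, 0, 0.008], "fingers": 0},
    {"dp": [0, 0, 6], "dr": [0, 0, 0], "fingers": 0},
    {"dp": [0, 0, 6], "dr": [0, 0, 0], "fingers": 0},
    {"dp": [0, 0, 0], "dr": [0, 0, 0], "fingers": 0.4},
    {"dp": [0, 0, 0], "dr": [0, 0, 0], "fingers": 0.5},
  ],
  squeeze=25,
)

```text
time_s: 2.7
tool_pos: [0.4353, 0.4347, 0.0261]
tool_rot: [180.0, 0.0, -174.0]
force: [0.5, 0.5, 0.2]
grip_width: 0.0743
grasp_force: 0.0
```

```bash
python3 -c "
from h import *
to(.4347,.4322,.016,186)"
```

```text
t 2.7 pos [0.4353 0.4347 0.0261] [ 1.7996e+02  4.0000e-02 -1.7402e+02] F [0.5 0.5 0.2] | drz rad -0.0003 then dp mm [ 0.8 -2.5 10.1]
```

Request:
step_arm(
  moves=[
    {"dp": [0, -2, 5], "dr": [0, 0, 0], "fingers": 0.5},
    {"dp": [0, 0, 4], "dr": [0, 0, 0], "fingers": 0.5},
    {"dp": [0, 0, 0], "dr": [0, 0, 0], "fingers": 0.5},
    {"dp": [0, 0, 0], "dr": [0, 0, 0], "fingers": 0.7},
    {"dp": [0, 0, 0], "dr": [0, 0, 0], "fingers": 1},
  ],
  squeeze=25,
)

```text
time_s: 3.32
tool_pos: [0.4354, 0.4326, 0.0167]
tool_rot: [180.0, 0.0, -174.0]
force: [0.6, 0.3, 0.0]
grip_width: 0.0312
grasp_force: 0.0
```

Request:
step_arm(
  moves=[
    {"dp": [0, 0, 0], "dr": [0, 0, 0], "fingers": 1},
    {"dp": [0, 0, 0], "dr": [0, 0, 0], "fingers": 1},
    {"dp": [0, 0, 0], "dr": [0, 0, 0], "fingers": 1},
    {"dp": [0, 0, 0], "dr": [0, 0, 0], "fingers": 1},
    {"dp": [0, 0, 0], "dr": [0, 0, 0], "fingers": 1},
  ],
  squeeze=25,
)

```text
time_s: 3.95
tool_pos: [0.4354, 0.4325, 0.0167]
tool_rot: [180.0, 0.0, -174.0]
force: [-0.1, -0.2, 1.9]
grip_width: 0.022
grasp_force: 25.0
```

Request:
step_arm(
  moves=[
    {"dp": [0, 0, -20], "dr": [0, 0, 0], "fingers": 1},
    {"dp": [0, 0, -30], "dr": [0, 0, 0], "fingers": 1},
    {"dp": [0, 0, -30], "dr": [0, 0, 0.04], "fingers": 1},
    {"dp": [0, 0, 0], "dr": [0, 0, 0.037], "fingers": 1},
    {"dp": [0, 0, 0], "dr": [0, 0, 0], "fingers": 1},
  ],
)

```text
time_s: 4.58
tool_pos: [0.435, 0.4322, 0.0965]
tool_rot: [-180.0, -0.0, -178.4]
force: [0.6, -0.2, -2.5]
grip_width: 0.0215
grasp_force: 25.0
```

```bash
python3 - <<'E'
from h import *
to(.428,.1297,.08,181.6)
for p in((337,295),(367,286),(373,302),(345,314)): print(ray("top",*p,.014).round(3))
E
```

```text
t 4.575 pos [0.435  0.4322 0.0965] [-1.7999e+02 -1.0000e-02 -1.7844e+02] F [ 0.6 -0.2 -2.5] | drz rad -0.0006 then dp mm [  15.5 -302.2   16.5]
[0.397 0.095 0.014]
[0.413 0.034 0.014]
[0.381 0.023 0.014]
[0.358 0.08  0.014]
```

Request:
step_arm(
  moves=[
    {"dp": [2, -40, 0], "dr": [0, 0, 0], "fingers": 1},
    {"dp": [2, -40, 0], "dr": [0, 0, 0], "fingers": 1},
    {"dp": [2, -40, 0], "dr": [0, 0, 0], "fingers": 1},
    {"dp": [2, -40, 0], "dr": [0, 0, 0], "fingers": 1},
    {"dp": [2, -40, 0], "dr": [0, 0, 0], "fingers": 1},
  ],
)

```text
time_s: 5.2
tool_pos: [0.4298, 0.2303, 0.0953]
tool_rot: [-179.9, -0.1, -178.4]
force: [0.3, 0.1, -1.4]
grip_width: 0.022
grasp_force: 25.0
```

Request:
step_arm(
  moves=[
    {"dp": [2, -40, 0], "dr": [0, 0, 0], "fingers": 1},
    {"dp": [2, -40, 0], "dr": [0, 0, 0], "fingers": 1},
    {"dp": [2, -20, 0], "dr": [0, 0, 0], "fingers": 1},
    {"dp": [0, 0, 0], "dr": [0, 0, 0], "fingers": 1},
    {"dp": [0, 0, 0], "dr": [0, 0, 0], "fingers": 1},
  ],
)

```text
time_s: 5.82
tool_pos: [0.4274, 0.1338, 0.0965]
tool_rot: [180.0, 0.0, -178.3]
force: [0.8, 0.4, -0.3]
grip_width: 0.0217
grasp_force: 25.0
```

```bash
python3 - <<'E'
from h import *
to(.428,.1297,.0305,181.6)
for n in("top","scene"):cv2.imwrite(f"pics/{n}2.png",env.read_camera(n)[:,:,::-1])
im=cv2.imread("pics/scene2.png");im2=cv2.imread("pics/top2.png")
out=np.hstack([cv2.resize(im[180:330,240:440],(400,300)),cv2.resize(im2[190:310,270:430],(400,300))])
cv2.imwrite("pics/a2.png",out)
E
```

```text
t 5.825 pos [0.4274 0.1338 0.0965] [ 1.7996e+02  1.0000e-02 -1.7833e+02] F [ 0.8  0.4 -0.3] | drz rad 0.0013 then dp mm [-0.5 -4.1 66. ]
```

View pics/a2.png

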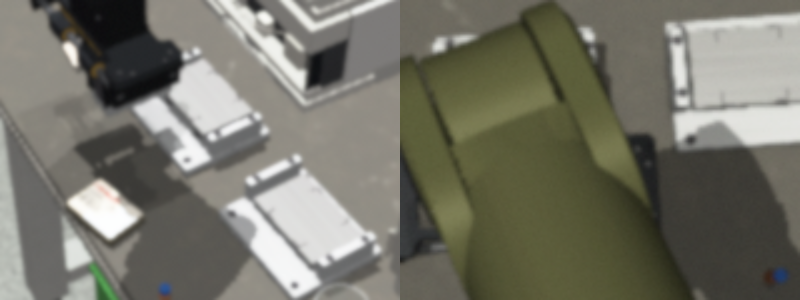

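The arm hides the spacer in both views; the packet at crop (105,210) and the vial are clear of it. I'll go on by measured pose.

Request:
step_arm(
  moves=[
    {"dp": [0, -4, 20], "dr": [0, 0, 0], "fingers": 1},
    {"dp": [0, 0, 20], "dr": [0, 0, 0], "fingers": 1},
    {"dp": [0, 0, 15], "dr": [0, 0, 0], "fingers": 1},
    {"dp": [0, 0, 9], "dr": [0, 0, 0], "fingers": 1},
    {"dp": [0, 0, 0], "dr": [0, 0, 0], "fingers": 1},
  ],
)

```text
time_s: 6.55
tool_pos: [0.4273, 0.1282, 0.0321]
tool_rot: [-180.0, -0.1, -178.4]
force: [-0.2, 0.2, -1.0]
grip_width: 0.0215
grasp_force: 25.0
```

Request:
step_arm(
  moves=[
    {"dp": [0, 0, 0.5], "dr": [0, 0, 0], "fingers": 1},
    {"dp": [0, 0, 0.5], "dr": [0, 0, 0], "fingers": 1},
    {"dp": [0, 0, 0.5], "dr": [0, 0, 0], "fingers": 1},
    {"dp": [0, 0, 0], "dr": [0, 0, 0], "fingers": 1},
    {"dp": [0, 0, 0], "dr": [0, 0, 0], "fingers": 1},
  ],
)

```text
time_s: 7.18
tool_pos: [0.4277, 0.1281, 0.0312]
tool_rot: [180.0, 0.0, -178.4]
force: [0.2, -0.4, -0.7]
grip_width: 0.0219
grasp_force: 25.0
```

Request:
step_arm(
  moves=[
    {"dp": [-10, 1.5, 0], "dr": [0, 0, 0], "fingers": 1},
    {"dp": [-12, 0, 0], "dr": [0, 0, 0], "fingers": 1},
    {"dp": [-12, 0, 0], "dr": [0, 0, 0], "fingers": 1},
    {"dp": [-10, 0, 0.5], "dr": [0, 0, 0], "fingers": 1},
    {"dp": [0, 0, 0], "dr": [0, 0, 0], "fingers": 1},
  ],
)

```text
time_s: 7.8
tool_pos: [0.4724, 0.1306, 0.0304]
tool_rot: [-180.0, 0.0, -178.5]
force: [0.0, -0.5, -1.3]
grip_width: 0.0217
grasp_force: 25.0
```

Request:
step_arm(
  moves=[
    {"dp": [-3, 0, 0.5], "dr": [0, 0, 0], "fingers": 1},
    {"dp": [-3, 0, 0], "dr": [0, 0, 0], "fingers": 1},
    {"dp": [-2, 0, 0], "dr": [0, 0, 0], "fingers": 1},
    {"dp": [-1, 0, 0], "dr": [0, 0, 0], "fingers": 1},
    {"dp": [0, 0, 0], "dr": [0, 0, 0], "fingers": 1},
  ],
)

```text
time_s: 8.43
tool_pos: [0.4806, 0.1311, 0.0301]
tool_rot: [180.0, 0.0, -178.4]
force: [1.0, 0.5, -0.1]
grip_width: 0.0216
grasp_force: 25.0
```

Push on until contact with the stop shows.

Request:
step_arm(
  moves=[
    {"dp": [-1, 0, 0], "dr": [0, 0, 0], "fingers": 1},
    {"dp": [-1, 0, 0], "dr": [0, 0, 0], "fingers": 1},
    {"dp": [-1, 0, 0], "dr": [0, 0, 0], "fingers": 1},
    {"dp": [0, 0, 0], "dr": [0, 0, 0], "fingers": 1},
    {"dp": [0, 0, 0], "dr": [0, 0, 0], "fingers": 1},
  ],
)

```text
time_s: 9.05
tool_pos: [0.4835, 0.1311, 0.03]
tool_rot: [180.0, -0.0, -178.4]
force: [-0.2, -0.1, -0.9]
grip_width: 0.0218
grasp_force: 25.0
```

Request:
step_arm(
  moves=[
    {"dp": [-1, 0, 0], "dr": [0, 0, 0], "fingers": 1},
    {"dp": [-1, 0, 0], "dr": [0, 0, 0], "fingers": 1},
    {"dp": [0, 0, 0], "dr": [0, 0, 0], "fingers": 1},
    {"dp": [0, 0, 0], "dr": [0, 0, 0], "fingers": 1},
    {"dp": [0, 0, 0], "dr": [0, 0, 0], "fingers": 1},
  ],
)

```text
time_s: 9.68
tool_pos: [0.4853, 0.1312, 0.03]
tool_rot: [-180.0, -0.0, -178.4]
force: [-0.9, -0.9, -0.8]
grip_width: 0.0217
grasp_force: 25.0
```

Request:
step_arm(
  moves=[
    {"dp": [-1, 0, 0], "dr": [0, 0, 0], "fingers": 1},
    {"dp": [-1, 0, 0], "dr": [0, 0, 0], "fingers": 1},
    {"dp": [0, 0, 0], "dr": [0, 0, 0], "fingers": 1},
    {"dp": [0, 0, 0], "dr": [0, 0, 0], "fingers": 1},
    {"dp": [0, 0, 0], "dr": [0, 0, 0], "fingers": 1},
  ],
)

```text
time_s: 10.3
tool_pos: [0.4854, 0.1311, 0.0295]
tool_rot: [-180.0, -0.3, -178.4]
force: [-6.3, -1.0, 2.7]
grip_width: 0.0222
grasp_force: 25.0
```

Request:
step_arm(
  moves=[
    {"dp": [-1, 0, 0], "dr": [0, 0, 0], "fingers": 1},
    {"dp": [-1, 0, 0], "dr": [0, 0, 0], "fingers": 1},
    {"dp": [0, 0, 0], "dr": [0, 0, 0], "fingers": 1},
    {"dp": [0, 0, 0], "dr": [0, 0, 0], "fingers": 1},
    {"dp": [0, 0, 0], "dr": [0, 0, 0], "fingers": 1},
  ],
)

```text
time_s: 10.92
tool_pos: [0.4855, 0.131, 0.029]
tool_rot: [-179.9, -0.5, -178.4]
force: [-9.8, -1.6, 4.2]
grip_width: 0.0217
grasp_force: 25.0
```

Stop reached (contact at x≈0.4855, 10 N). I'll relieve the push, set the spacer down, open and lift.

Request:
step_arm(
  moves=[
    {"dp": [3, 0, 0], "dr": [0, 0, 0], "fingers": 1},
    {"dp": [0, 0, 0.5], "dr": [0, 0, 0], "fingers": 1},
    {"dp": [0, 0, 0], "dr": [0, 0, 0], "fingers": 0.5},
    {"dp": [0, 0, 0], "dr": [0, 0, 0], "fingers": 0.3},
    {"dp": [0, 0, 0], "dr": [0, 0, 0], "fingers": 0.1},
  ],
)

```text
time_s: 11.55
tool_pos: [0.4875, 0.1313, 0.03]
tool_rot: [180.0, 0.1, -178.5]
force: [0.7, 0.5, -0.3]
grip_width: 0.044
grasp_force: 0.0
```

Request:
step_arm(
  moves=[
    {"dp": [0, 0, 0], "dr": [0, 0, 0], "fingers": 0.1},
    {"dp": [0, 0, -20], "dr": [0, 0, 0], "fingers": 0},
    {"dp": [0, 0, -30], "dr": [0, 0, 0], "fingers": 0},
    {"dp": [0, 0, -30], "dr": [0, 0, 0], "fingers": 0},
    {"dp": [0, 0, 0], "dr": [0, 0, 0], "fingers": 0},
  ],
)

```text
time_s: 12.18
tool_pos: [0.4886, 0.1319, 0.112]
tool_rot: [179.9, 0.3, -178.4]
force: [1.0, 0.6, -0.1]
grip_width: 0.0856
grasp_force: 0.0
```

```bash
python3 -c "
from h import *
to(.4865,.294,.08,173.8)"
```

```text
t 12.175 pos [0.4886 0.1319 0.112 ] [ 179.88    0.3  -178.44] F [ 1.   0.6 -0.1] | drz rad 0.1354 then dp mm [ 19.6 161.   32. ]
```

Request:
step_arm(
  moves=[
    {"dp": [0, 0, 0], "dr": [0, 0, 0.135], "fingers": 0},
    {"dp": [5, 40, 8], "dr": [0, 0, 0], "fingers": 0},
    {"dp": [5, 40, 8], "dr": [0, 0, 0], "fingers": 0},
    {"dp": [5, 40, 8], "dr": [0, 0, 0], "fingers": 0},
    {"dp": [5, 40, 8], "dr": [0, 0, 0], "fingers": 0},
  ],
)

```text
time_s: 12.8
tool_pos: [0.4832, 0.2932, 0.076]
tool_rot: [-179.9, -0.1, 173.8]
force: [0.6, -0.3, 0.0]
grip_width: 0.0869
grasp_force: 0.0
```

```bash
python3 - <<'E'
from h import *
to(.4865,.294,.08,173.8)
for n in("top","scene"):cv2.imwrite(f"pics/{n}3.png",env.read_camera(n)[:,:,::-1])
im=cv2.imread("pics/scene3.png");im2=cv2.imread("pics/top3.png")
out=np.hstack([cv2.resize(im[180:300,260:420],(400,300)),cv2.resize(im2[190:310,210:370],(400,300))])
cv2.imwrite("pics/a3.png",out)
E
```

```text
t 12.8 pos [0.4832 0.2932 0.076 ] [-1.7994e+02 -6.0000e-02  1.7381e+02] F [ 0.6 -0.3  0. ] | drz rad 0.0003 then dp mm [-3.2  1.1 -4. ]
```

View pics/a3.png

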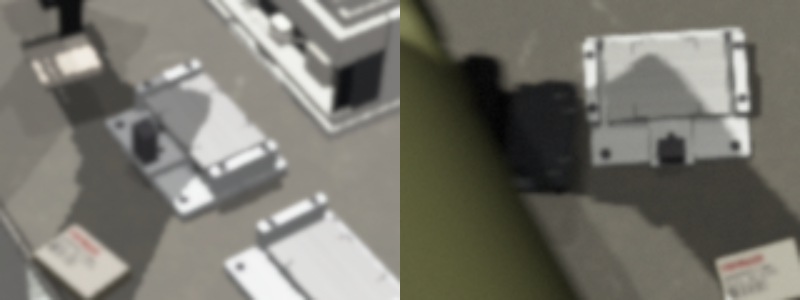

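Spacer is in press_a: its grip stands centred in front of the platen at right-crop (670,150), left-crop (145,140). Now down to the tile at left-crop (65,60).

Request:
step_arm(
  moves=[
    {"dp": [-3, 1, 15], "dr": [0, 0, 0], "fingers": 0},
    {"dp": [0, 0, 20], "dr": [0, 0, 0], "fingers": 0},
    {"dp": [0, 0, 20], "dr": [0, 0, 0], "fingers": 0},
    {"dp": [0, 0, 12], "dr": [0, 0, 0], "fingers": 0},
    {"dp": [0, 0, 0], "dr": [0, 0, 0], "fingers": 0},
  ],
)

```text
time_s: 13.52
tool_pos: [0.4864, 0.2915, 0.0092]
tool_rot: [-179.9, -0.1, 173.7]
force: [0.1, -0.1, 0.6]
grip_width: 0.087
grasp_force: 0.0
```

Request:
step_arm(
  moves=[
    {"dp": [0, 0, 2], "dr": [0, 0, 0], "fingers": 0.3},
    {"dp": [0, 0, 1], "dr": [0, 0, 0], "fingers": 0.4},
    {"dp": [0, 0, 0], "dr": [0, 0, 0], "fingers": 0.6},
    {"dp": [0, 0, 0], "dr": [0, 0, 0], "fingers": 0.6},
    {"dp": [0, 0, 0], "dr": [0, 0, 0], "fingers": 0.6},
  ],
  squeeze=25,
)

```text
time_s: 14.15
tool_pos: [0.4871, 0.2933, 0.0078]
tool_rot: [180.0, 0.0, 173.8]
force: [-0.2, 0.1, 0.4]
grip_width: 0.0492
grasp_force: 25.0
```

Only about 2 mm of overlap, so I'll regrip lower.

Request:
step_arm(
  moves=[
    {"dp": [0, 0, 0], "dr": [0, 0, 0], "fingers": 0.3},
    {"dp": [0, 0, 0], "dr": [0, 0, 0], "fingers": 0.2},
    {"dp": [0, 0, 2.5], "dr": [0, 0, 0], "fingers": 0.2},
    {"dp": [0, 0, 2], "dr": [0, 0, 0], "fingers": 0.2},
    {"dp": [0, 0, 0], "dr": [0, 0, 0], "fingers": 0.2},
  ],
)

```text
time_s: 14.78
tool_pos: [0.4867, 0.293, 0.0027]
tool_rot: [-180.0, -0.0, 173.8]
force: [-0.1, 0.4, -0.4]
grip_width: 0.0692
grasp_force: 0.0
```

Request:
step_arm(
  moves=[
    {"dp": [0, 0, 0], "dr": [0, 0, 0], "fingers": 0.4},
    {"dp": [0, 0, 0], "dr": [0, 0, 0], "fingers": 0.6},
    {"dp": [0, 0, 0], "dr": [0, 0, 0], "fingers": 0.6},
    {"dp": [0, 0, 0], "dr": [0, 0, 0], "fingers": 0.6},
    {"dp": [0, 0, 0], "dr": [0, 0, 0], "fingers": 0.6},
  ],
  squeeze=25,
)

```text
time_s: 15.4
tool_pos: [0.487, 0.2932, 0.0032]
tool_rot: [180.0, 0.0, 173.8]
force: [0.1, -0.3, 0.3]
grip_width: 0.0493
grasp_force: 25.0
```

Request:
step_arm(
  moves=[
    {"dp": [0, 0, -20], "dr": [0, 0, 0], "fingers": 0.6},
    {"dp": [0, 0, -30], "dr": [0, 0, 0], "fingers": 0.6},
    {"dp": [0, 0, -30], "dr": [0, 0, 0], "fingers": 0.6},
    {"dp": [0, 0, -10], "dr": [0, 0, -0.068], "fingers": 0.6},
    {"dp": [0, 0, 0], "dr": [0, 0, -0.068], "fingers": 0.6},
  ],
)

```text
time_s: 16.02
tool_pos: [0.4875, 0.2935, 0.0943]
tool_rot: [179.9, 0.1, -178.3]
force: [0.1, 0.2, -0.7]
grip_width: 0.0498
grasp_force: 25.0
```

```bash
python3 -c "
from h import *
to(.547,.133,.08,181.6)"
```

```text
t 16.025 pos [0.4875 0.2935 0.0943] [ 1.7992e+02  1.0000e-01 -1.7825e+02] F [ 0.1  0.2 -0.7] | drz rad 0.0026 then dp mm [ -54.9 -162.1   14.3]
```

Request:
step_arm(
  moves=[
    {"dp": [-11, -32, 0], "dr": [0, 0, 0], "fingers": 0.6},
    {"dp": [-11, -32, 0], "dr": [0, 0, 0], "fingers": 0.6},
    {"dp": [-11, -32, 0], "dr": [0, 0, 0], "fingers": 0.6},
    {"dp": [-11, -32, 0], "dr": [0, 0, 0], "fingers": 0.6},
    {"dp": [-11, -32, 0], "dr": [0, 0, 0], "fingers": 0.6},
  ],
)

```text
time_s: 16.65
tool_pos: [0.5466, 0.1336, 0.093]
tool_rot: [180.0, -0.0, -178.4]
force: [0.6, 0.0, -0.3]
grip_width: 0.0496
grasp_force: 25.0
```

Request:
step_arm(
  moves=[
    {"dp": [0, 0, 0], "dr": [0, 0, 0], "fingers": 0.6},
    {"dp": [0, 0, 0], "dr": [0, 0, 0], "fingers": 0.6},
    {"dp": [0, 0, 0], "dr": [0, 0, 0], "fingers": 0.6},
    {"dp": [0, 0, 0], "dr": [0, 0, 0], "fingers": 0.6},
    {"dp": [0, 0, 0], "dr": [0, 0, 0], "fingers": 0.6},
  ],
)

```text
time_s: 17.27
tool_pos: [0.5463, 0.1353, 0.093]
tool_rot: [180.0, -0.0, -178.3]
force: [0.1, -0.2, -1.5]
grip_width: 0.0495
grasp_force: 25.0
```

```bash
python3 - <<'E'
from h import *
to(.547,.133,.05,181.6)
im=env.read_camera("scene")[:,:,::-1];im2=env.read_camera("top")[:,:,::-1]
out=np.hstack([cv2.resize(im[190:280,290:410],(400,300)),cv2.resize(im2[190:280,260:380],(400,300))])
cv2.imwrite("pics/a4.png",out)
E
```

```text
t 17.275 pos [0.5463 0.1353 0.093 ] [ 179.99   -0.   -178.33] F [ 0.1 -0.2 -1.5] | drz rad 0.0013 then dp mm [-0.6 -2.3 43. ]
```

View pics/a4.png

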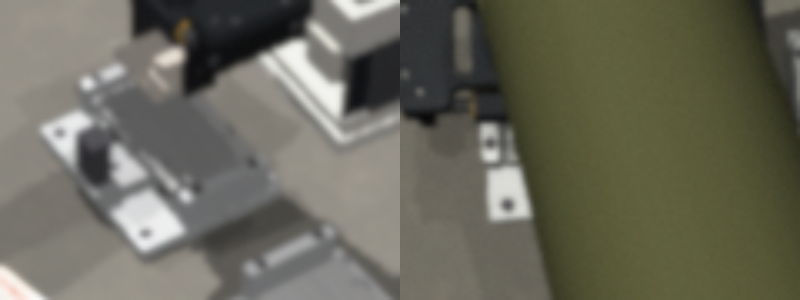

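The scene view shows the tile's edge held above the press at crop (170,70), spacer grip still at (93,155), nothing in the way. Descending.

Request:
step_arm(
  moves=[
    {"dp": [-0.5, -2, 15], "dr": [0, 0, 0], "fingers": 0.6},
    {"dp": [0, 0, 15], "dr": [0, 0, 0], "fingers": 0.6},
    {"dp": [0, 0, 12], "dr": [0, 0, 0], "fingers": 0.6},
    {"dp": [0, 0, 6], "dr": [0, 0, 0], "fingers": 0.6},
    {"dp": [0, 0, 0], "dr": [0, 0, 0], "fingers": 0.6},
  ],
)

```text
time_s: 18.0
tool_pos: [0.5466, 0.1326, 0.0444]
tool_rot: [-180.0, -0.1, -178.4]
force: [0.5, -0.2, -0.1]
grip_width: 0.0498
grasp_force: 25.0
```

Request:
step_arm(
  moves=[
    {"dp": [0, 0, 1], "dr": [0, 0, 0], "fingers": 0.6},
    {"dp": [0, 0, 1], "dr": [0, 0, 0], "fingers": 0.6},
    {"dp": [0, 0, 1], "dr": [0, 0, 0], "fingers": 0.6},
    {"dp": [0, 0, 0], "dr": [0, 0, 0], "fingers": 0.6},
    {"dp": [0, 0, 0], "dr": [0, 0, 0], "fingers": 0.6},
  ],
)

```text
time_s: 18.62
tool_pos: [0.547, 0.1328, 0.0421]
tool_rot: [180.0, 0.0, -178.4]
force: [0.0, -0.3, -0.8]
grip_width: 0.0495
grasp_force: 25.0
```

Request:
step_arm(
  moves=[
    {"dp": [0, 0, 1], "dr": [0, 0, 0], "fingers": 0.6},
    {"dp": [0, 0, 1], "dr": [0, 0, 0], "fingers": 0.6},
    {"dp": [0, 0, 0.5], "dr": [0, 0, 0], "fingers": 0.6},
    {"dp": [0, 0, 0], "dr": [0, 0, 0], "fingers": 0.6},
    {"dp": [0, 0, 0], "dr": [0, 0, 0], "fingers": 0.6},
  ],
)

```text
time_s: 19.25
tool_pos: [0.547, 0.1328, 0.0396]
tool_rot: [180.0, 0.0, -178.4]
force: [0.4, 0.5, -0.3]
grip_width: 0.0493
grasp_force: 25.0
```

Request:
step_arm(
  moves=[
    {"dp": [0, 0, 0.5], "dr": [0, 0, 0], "fingers": 0.6},
    {"dp": [0, 0, 0.5], "dr": [0, 0, 0], "fingers": 0.6},
    {"dp": [0, 0, 0], "dr": [0, 0, 0], "fingers": 0.6},
    {"dp": [0, 0, 0], "dr": [0, 0, 0], "fingers": 0.6},
    {"dp": [0, 0, 0], "dr": [0, 0, 0], "fingers": 0.6},
  ],
)

```text
time_s: 19.88
tool_pos: [0.5471, 0.1328, 0.0387]
tool_rot: [180.0, 0.0, -178.4]
force: [-0.7, -0.3, 2.7]
grip_width: 0.0491
grasp_force: 25.0
```

Tile is down (2.7 N upward). Open narrowly to stay clear of the rails, then lift straight up.

Request:
step_arm(
  moves=[
    {"dp": [0, 0, 0], "dr": [0, 0, 0], "fingers": 0.35},
    {"dp": [0, 0, 0], "dr": [0, 0, 0], "fingers": 0.3},
    {"dp": [0, 0, 0], "dr": [0, 0, 0], "fingers": 0.3},
    {"dp": [0, 0, -5], "dr": [0, 0, 0], "fingers": 0.3},
    {"dp": [0, 0, -10], "dr": [0, 0, 0], "fingers": 0.3},
  ],
)

```text
time_s: 20.5
tool_pos: [0.5467, 0.1326, 0.0538]
tool_rot: [-180.0, -0.0, -178.4]
force: [-0.2, 0.1, 1.2]
grip_width: 0.0609
grasp_force: 0.0
```

Request:
step_arm(
  moves=[
    {"dp": [0, 0, -25], "dr": [0, 0, 0], "fingers": 0.6},
    {"dp": [0, 40, -25], "dr": [0, 0, 0], "fingers": 1},
    {"dp": [0, 40, 0], "dr": [0, 0, 0], "fingers": 1},
    {"dp": [0, 40, 0], "dr": [0, 0, 0], "fingers": 1},
    {"dp": [0, 40, 0], "dr": [0, 0, 0], "fingers": 1},
  ],
)

```text
time_s: 21.12
tool_pos: [0.5428, 0.2941, 0.1047]
tool_rot: [180.0, 0.1, -178.4]
force: [0.3, 0.3, -0.5]
grip_width: 0.019
grasp_force: 0.0
```

```bash
python3 - <<'E'
from h import *
to(.546,.133,.055,181.6)
for n in("top","scene"):cv2.imwrite(f"pics/{n}5.png",env.read_camera(n)[:,:,::-1])
im=cv2.imread("pics/scene5.png");im2=cv2.imread("pics/top5.png")
out=np.hstack([cv2.resize(im[195:270,295:395],(400,300),interpolation=2),cv2.resize(im2[190:265,270:370],(400,300),interpolation=2)])
cv2.imwrite("pics/a5.png",out)
E
```

```text
t 21.125 pos [0.5428 0.2941 0.1047] [ 1.7996e+02  8.0000e-02 -1.7839e+02] F [ 0.3  0.3 -0.5] | drz rad 0.0001 then dp mm [   1.3 -161.1   49.7]
```

View pics/a5.png

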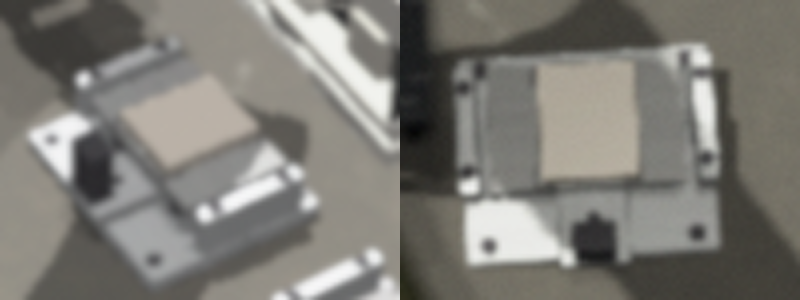

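Tile lies square and centred on the platen (right-crop columns 538–638 between platen edges 487 and 688), with the spacer grip centred in front. Now press with the closed fingers.

Request:
step_arm(
  moves=[
    {"dp": [0, -40, 0], "dr": [0, 0, 0], "fingers": 1},
    {"dp": [0, -40, 0], "dr": [0, 0, 0], "fingers": 1},
    {"dp": [0, -40, 0], "dr": [0, 0, 0], "fingers": 1},
    {"dp": [0, -40, 0], "dr": [0, 0, 0], "fingers": 1},
    {"dp": [0, 0, 10], "dr": [0, 0, 0], "fingers": 1},
  ],
)

```text
time_s: 21.85
tool_pos: [0.5485, 0.1276, 0.0951]
tool_rot: [-179.9, 0.2, -178.8]
force: [0.5, -0.3, 1.2]
grip_width: 0.0009
grasp_force: 0.0
```

Request:
step_arm(
  moves=[
    {"dp": [0, 0, 20], "dr": [0, 0, 0], "fingers": 1},
    {"dp": [0, 0, 15], "dr": [0, 0, 0], "fingers": 1},
    {"dp": [0, 0, 5], "dr": [0, 0, 0], "fingers": 1},
    {"dp": [0, 0, 0], "dr": [0, 0, 0], "fingers": 1},
    {"dp": [0, 0, 0], "dr": [0, 0, 0], "fingers": 1},
  ],
)

```text
time_s: 22.48
tool_pos: [0.5475, 0.1331, 0.0542]
tool_rot: [180.0, 0.1, -178.4]
force: [0.1, -0.3, -0.2]
grip_width: 0.0003
grasp_force: 0.0
```

```bash
python3 -c "
from h import *
to(.5465,.133,.046,181.6)"
```

```text
t 22.475 pos [0.5475 0.1331 0.0542] [ 1.7998e+02  6.0000e-02 -1.7837e+02] F [ 0.1 -0.3 -0.2] | drz rad 0.0006 then dp mm [ 1.  -0.   8.2]
```

Request:
step_arm(
  moves=[
    {"dp": [1, 0, 2], "dr": [0, 0, 0], "fingers": 1},
    {"dp": [0, 0, 2], "dr": [0, 0, 0], "fingers": 1},
    {"dp": [0, 0, 2], "dr": [0, 0, 0], "fingers": 1},
    {"dp": [0, 0, 2], "dr": [0, 0, 0], "fingers": 1},
    {"dp": [0, 0, 0], "dr": [0, 0, 0], "fingers": 1},
  ],
)

```text
time_s: 23.1
tool_pos: [0.546, 0.1327, 0.0458]
tool_rot: [180.0, -0.0, -178.4]
force: [-1.6, -0.2, 3.5]
grip_width: 0.0002
grasp_force: 1.8
```

Request:
step_arm(
  moves=[
    {"dp": [0, 0, 1], "dr": [0, 0, 0], "fingers": 1},
    {"dp": [0, 0, 1], "dr": [0, 0, 0], "fingers": 1},
    {"dp": [0, 0, 1], "dr": [0, 0, 0], "fingers": 1},
    {"dp": [0, 0, 0], "dr": [0, 0, 0], "fingers": 1},
    {"dp": [0, 0, 0], "dr": [0, 0, 0], "fingers": 1},
  ],
)

```text
time_s: 23.72
tool_pos: [0.546, 0.1327, 0.0428]
tool_rot: [180.0, 0.0, -178.4]
force: [-2.3, -0.6, 5.4]
grip_width: 0.0003
grasp_force: 2.7
```

Request:
step_arm(
  moves=[
    {"dp": [0, 0, 1], "dr": [0, 0, 0], "fingers": 1},
    {"dp": [0, 0, 1], "dr": [0, 0, 0], "fingers": 1},
    {"dp": [0, 0, 1], "dr": [0, 0, 0], "fingers": 1},
    {"dp": [0, 0, 0], "dr": [0, 0, 0], "fingers": 1},
    {"dp": [0, 0, 0], "dr": [0, 0, 0], "fingers": 1},
  ],
)

```text
time_s: 24.35
tool_pos: [0.5461, 0.1327, 0.0404]
tool_rot: [180.0, -0.0, -178.4]
force: [-3.8, -2.1, 10.7]
grip_width: 0.0002
grasp_force: 4.8
```

Request:
step_arm(
  moves=[
    {"dp": [0, 0, 1], "dr": [0, 0, 0], "fingers": 1},
    {"dp": [0, 0, 0.5], "dr": [0, 0, 0], "fingers": 1},
    {"dp": [0, 0, 0], "dr": [0, 0, 0], "fingers": 1},
    {"dp": [0, 0, 0], "dr": [0, 0, 0], "fingers": 1},
    {"dp": [0, 0, 0], "dr": [0, 0, 0], "fingers": 1},
  ],
)

```text
time_s: 24.98
tool_pos: [0.5461, 0.1327, 0.0404]
tool_rot: [180.0, -0.0, -178.4]
force: [-7.2, -2.3, 18.5]
grip_width: 0.0002
grasp_force: 9.4
```

Request:
step_arm(
  moves=[
    {"dp": [0, 0, 0], "dr": [0, 0, 0], "fingers": 1},
    {"dp": [0, 0, 0], "dr": [0, 0, 0], "fingers": 1},
    {"dp": [0, 0, 0], "dr": [0, 0, 0], "fingers": 1},
    {"dp": [0, 0, 0], "dr": [0, 0, 0], "fingers": 1},
    {"dp": [0, 0, 0], "dr": [0, 0, 0], "fingers": 1},
  ],
)

```text
time_s: 25.6
tool_pos: [0.5461, 0.1327, 0.0403]
tool_rot: [180.0, -0.0, -178.4]
force: [-8.2, -1.5, 18.8]
grip_width: 0.0002
grasp_force: 9.4
```

Platen bears firmly at 18.8 N; I'll ease the sideways load a little before handing in.

Request:
step_arm(
  moves=[
    {"dp": [0.5, 0, 0], "dr": [0, 0, 0], "fingers": 1},
    {"dp": [0.5, 0, 0], "dr": [0, 0, 0], "fingers": 1},
    {"dp": [0.5, 0, 0], "dr": [0, 0, 0], "fingers": 1},
    {"dp": [0, 0, 0], "dr": [0, 0, 0], "fingers": 1},
    {"dp": [0, 0, 0], "dr": [0, 0, 0], "fingers": 1},
  ],
)

```text
time_s: 26.22
tool_pos: [0.546, 0.1327, 0.0404]
tool_rot: [179.9, 0.2, -178.4]
force: [-4.3, -1.1, 16.0]
grip_width: 0.0007
grasp_force: 7.6
```

```bash
python3 - <<'E'
from h import *
to(.546,.133,.04,181.6)
im=env.read_camera("scene")[:,:,::-1]
cv2.imwrite("pics/a6.png",cv2.resize(im[180:300,275:435],(640,480),interpolation=2))
E
```

```text
t 26.225 pos [0.546  0.1327 0.0404] [ 1.7995e+02  1.7000e-01 -1.7840e+02] F [-4.3 -1.1 16. ] | drz rad 0.0 then dp mm [0.  0.3 0.4]
```

View pics/a6.png

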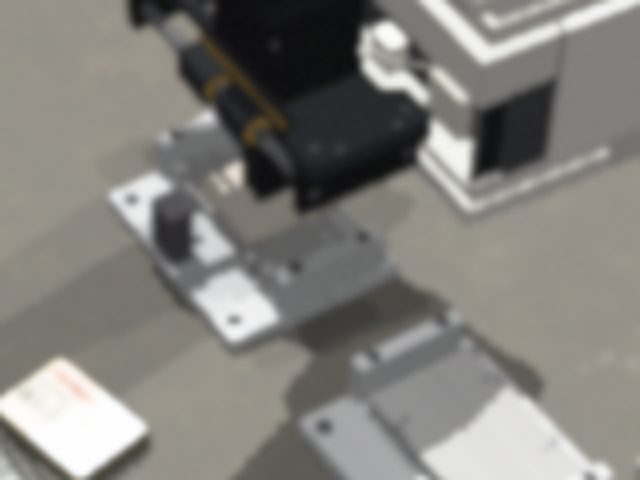

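The fingers press the tile at about (260,190), the spacer grip stands in front at (175,225) untouched, and the push is steady at 16 N with the tool at z = 0.040, level with the rail tops. Handing in.

```bash
python3 -c "
from cell import env
print(env.sign_off())"
```

```text
the job is handed in; nothing more can be done
None
```

I handed the job in at about 26 s, with the spacer against press_a's stop, the tile centred and square on its platen, and the fingers holding it down at about 16 N, level with the rails. The hand-in gave no verdict, and I never moved near the beaker, vial or packet.

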